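# Refit the lid of the electrode case with its hinge pin

### The arm

A 6-joint arm with a two-finger parallel gripper is mounted at the origin on a cart in front of the work surface, level with it; the furniture and walls round the work are solid. World frame = base frame: x ahead of the robot, y to its left, z up, the work surface at z = 0. Lengths are in m, angles in rad, forces in N, time in s.
With the tool pointing down it reaches from about 0.375 to 0.9 m from the base axis. Payload 3.1 kg.
Tool frame: the origin (TCP) lies at the very end of the fingers, on their centre line; the grasp point (between the pads) lies 19 mm behind it; z points along the fingers, x is the direction in which the jaws open and shut, and the axes are right-handed (so a half turn about z gives the same grasp; the last joint's range is limited). The gripper opens to 87 mm and grips with 3 to 60 N. Pads are 19 mm wide; open, the fingers measure 117 mm over their backs; the gripper's body (75 mm by 190 mm) begins 51 mm behind the grasp point.
Start: joints at [1.002, 0.527, 1.433, -0, 1.181, -0.178], TCP at [0.238, 0.578, 0.223] pointing down, gripper open.
Joint ranges: [-3.08, 3.08], [-0.75, 2.2], [0.22, 2.44], [-1.43, 4.57], [0, 2.65], [-2.85, 2.85]. Speed limits (rad/s): [2.79, 2.79, 3.14, 3.14, 3.14, 3.14].

### API

Orientations are given as a unit quaternion [w, x, y, z].
In Python, from bench import ctrl, gripper_to, kin, cams, workorder, trace, telemetry gives the robot as it stands. Calls block until the motion is done:
- ctrl.move_ptp(position, orientation): joint-space move of the TCP to a pose.
- ctrl.move_linear(position, ori=None, feed=0.15, threshold=None): straight line of the TCP; ori=None keeps the orientation; feed is the mean speed in m/s. With threshold (N) it stops when the force on the tool has changed by that much, and returns True; else False.
- ctrl.goto_joints(angles): joint-space move.
- gripper_to(opening): finger opening in m; the grip force is fixed at half the most; returns when the fingers have stopped.
- ctrl.pause(seconds).
- kin.inverse_kinematics(position, orientation): joint angles nearest the present ones, or None.
- cams.get_image(name): name is "scene" or "top" or "wrist"; returns a dict with "frame" (420x560x3 uint8, red, green, blue), "depth" (420x560 float32, m along the optical axis (not along the pixel's ray), 0 where there is no reading), "camera_matrix" (3x3 intrinsics, pixels), "position" and "attitude" of the camera in the world. Camera axes: x right, y down, z forward; pixel columns grow to the right and rows downward; lengths in m; the calibration is good to about 2 mm. The wrist camera is an equidistant fisheye: a pixel r from the principal point sees the ray r / f radians off the axis. A picture is of the moment at which its call begins.
A pose or a line that the arm cannot do raises ctrl.IKError and nothing moves.
- workorder.hand_in(): hands the job in, once; it reports no verdict.
Trained networks look in the newest picture that a camera, given by its name, has taken for a name from the list of things; names that differ only in an ending like _2 or _b are one class to them, and where a whole thing is asked for, a point or a joint stands for the part that bears it (a point fixed in the world has none). Each returns a list of dicts, best first, with "score" (0 to 1); they miss things now and then, are a little off and sometimes report something else, mostly with a low value. They report only what shows in the picture. A call takes as long as a camera call.
- trace(name, camera): "pixels" (420x560 bool, what is visible of it) and "at" ([column, row] in pixels, amid what is visible of it).
Readings, each from a call of its own:
- telemetry.current_time_s(): time.
- telemetry.current_joint_pos(): joint angles.
- telemetry.current_joint_velocities(): joint speeds.
- telemetry.current_joint_torque(): joint torques, N m.
- telemetry.current_eef_pos(): TCP position.
- telemetry.current_tcp_rot(): TCP orientation.
- telemetry.current_ft_force(): force on the tool from outside, world axes, zero at the start.
- telemetry.current_torque(): the same for the moment, N m.
- telemetry.current_gripper_width(): finger opening in m.
Only numpy, scipy, OpenCV 4.12 (cv2) and the standard library are available. Lean on these libraries where they do the work, as an engineer would, in place of code of your own. Each camera call takes 0.05 s, during which the arm holds its last target.

### The job

The lid of the blue electrode case has come off. Set the lid back on the case so that its hinge knuckles drop in between those of the case and let go of it; then slide the loose hinge pin with the red grip through all the knuckles, in from the end of the hinge nearest the robot, until the grip stands against the end knuckle, and let go. Leave the other things on the table where they are.

Things in the scene. Friction and masses are not known exactly. Their poses are not given: they have to be found in the camera images.
- case: Blue open case, 104 (its x) by 124 (y) by 60 mm high, walls 4 mm, screwed to the table, cannot move; two electrodes on black foam inside, all below 36 mm. Origin: centre of its underside; z up. Hinge on the +x side along y, axis at x = 66, z = 60 mm. Three fixed steel knuckles at y = -62..-39.6, -11.2..11.2, 39.6..62 mm. Its -y end faces the robot, the hinge is at its right.
- hinge_mouth (a point): Centre of the opening into which the pin goes: -y end of the case's first knuckle, (66, -62, 60) mm in the case's frame. Axes as the case's; the pin slides towards +y. All knuckles, of case and lid, are steel tubes 23 mm outside, 14 mm bore, 22.4 mm long; 3 mm gaps between neighbours.
- hinge_mid (a point): Middle of the case's hinge axis, (66, 0, 60) mm in the case's frame, inside the case's middle knuckle. Axes as the case's. Beware for the arm: a wide monitor hangs left of the work, from about 0.4 m above the table upward, at about x = 0.5 m, y over 0.12 m in the base frame.
- lid: Loose blue lid, 0.13 to 0.25 kg, plate 104 (x) by 124 (y) by 6 mm, starts level on four black pegs 26 mm long. Origin: midway between the peg tips; z up; plate from z = 26 to 32 mm. Black handle bar over the centre along y: 70 long, 14 wide (x), z = 52 to 66 mm. Two knuckles centred at y = -25.4 and 25.4 mm. Seated: same x, y, yaw as the case, lid origin 34 mm above the case's.
- lid_hinge (a point): Middle of the lid's hinge axis (along y), (66, 0, 26) mm in the lid's frame; coincides with hinge_mid when seated. The lid's pegs stand at x = +-40, y = +-50 mm, 14 mm thick, the lowest 13 mm tapered to 5 mm; they drop into the case's inner corners with about 1 mm of play. The lid drops in under its own weight.
- pin: Loose hinge pin, 172 mm, 60 g: steel shaft 10 mm thick, 132 mm along the pin's +y, last 14 mm tapered to 4 mm, and an upright red flag grip 14 wide (x), 40 long (y = -40 to 0), 34 mm high (z = 0 to 34), too big to enter a knuckle. Starts level on the table. Origin: under the shoulder between grip and shaft; shaft centre line at z = 5 mm. Let go in the hinge it may roll, harmlessly.
- pin_shoulder (a point): Point on the pin's centre line where the shaft leaves the grip, (0, 0, 5) mm in the pin's frame; comes to hinge_mouth when the pin is home.
- pin_tip (a point): Tip of the pin's shaft, (0, 132, 5) mm in the pin's frame.
- cup: White dotted mug, 93 mm high, bystander. Origin under its centre.
- blue_tape: Roll of blue tape, 62 mm across, 18 mm high, bystander. Origin under its centre.
- pointer: Black computer mouse, 108 x 66 x 36 mm, bystander. Origin under its centre.
- tin: Small open tin of screws, 49 mm across, 18 mm high, bystander. Origin under its centre.

How it is judged:
By the outcome, as a careful person would: the job done as asked, in the order asked, and still so for the second after the job is handed in, with the robot touching nothing.
It also fails if it takes over 72 s, if anything falls off the work surface, if the arm or the gripper's body presses on something with over 40 N, if the wrist force passes 120 N, or if a joint passes its speed limit or range.

## Working session

There is one attempt and no reset: what is moved stays moved. The work goes in short steps, each a Python script; the robot and the scene stay as the last script left them, time stands still between calls to the robot, and variables do not carry over. Pictures are saved under pics/ and viewed, and the job is handed in when it is done.

```bash
ls; mkdir -p pics; python3 - <<'E'
from bench import ctrl, gripper_to, kin, cams, workorder, trace, telemetry
import cv2,numpy as np
for n in ["scene","top","wrist"]:
    i=cams.get_image(n); cv2.imwrite(f"pics/a_{n}.png",i["frame"][:,:,::-1])
    print(n,i["camera_matrix"].tolist(),i["position"],i["attitude"])
    np.save(f"pics/a_{n}_d.npy",i["depth"])
    for t in ["case","lid","pin","cup","blue_tape","pointer","tin"]:
        r=trace(t,n); print(t,[(round(x["score"],2),x["at"],int(x["pixels"].sum())) for x in r[:3]])
print(telemetry.current_time_s(),telemetry.current_tcp_rot(),telemetry.current_gripper_width())
E
```

```text
pics
scene [[522.5025673786257, 0.0, 285.9222551072468], [0.0, 522.5025673786257, 209.63973895069222], [0.0, 0.0, 1.0]] [-0.27873644 -0.80488202  0.92998475] [-0.38291935  0.81681583 -0.38634163  0.1921583 ]
case [(0.65, [301.5, 217.2], 2244)]
lid [(0.64, [377.0, 281.2], 2035)]
pin [(0.54, [271.2, 252.8], 324)]
cup [(0.95, [235.0, 172.4], 1070)]
blue_tape [(0.6, [392.3, 238.6], 403)]
pointer [(0.8, [172.9, 187.3], 609)]
tin [(0.56, [201.6, 169.2], 176)]
top [[447.49723973989705, 0.0, 284.0153474673766], [0.0, 447.49723973989705, 208.2120902455464], [0.0, 0.0, 1.0]] [ 0.3903909  -0.14563887  1.18329625] [-0.04850702  0.70721168 -0.70310225  0.05608859]
case [(0.61, [293.9, 201.2], 2553)]
lid [(0.87, [396.9, 228.9], 2164)]
pin [(0.49, [286.9, 252.9], 279)]
cup [(0.98, [188.5, 188.8], 1081)]
blue_tape [(0.82, [374.8, 157.4], 334), (0.6, [190.6, 190.0], 1114), (0.35, [288.2, 255.3], 243)]
pointer [(0.77, [143.2, 242.2], 977)]
tin [(0.55, [144.2, 194.9], 308)]
wrist [[325.19226210127806, 0.0, 285.5289880513521], [0.0, 325.19226210127806, 209.59570674447016], [0.0, 0.0, 1.0]] [0.16812038 0.60649936 0.38425174] [0.11658416 0.82279771 0.55076499 0.07791012]
case []
lid []
pin []
cup []
blue_tape []
pointer []
tin []
1.2 [-1.96867647e-06  8.30939077e-01  5.56363415e-01  1.60392632e-05] 0.08679063782964609
```

View pics/a_top.png

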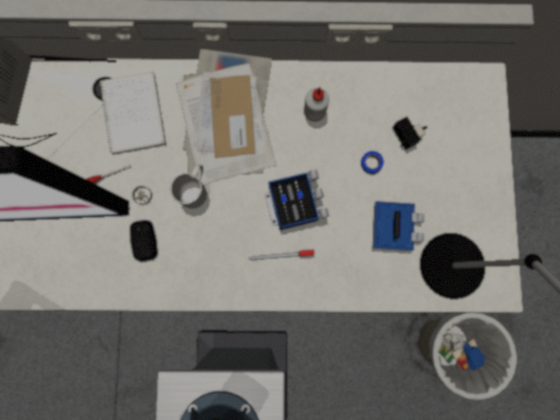

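View pics/a_scene.png

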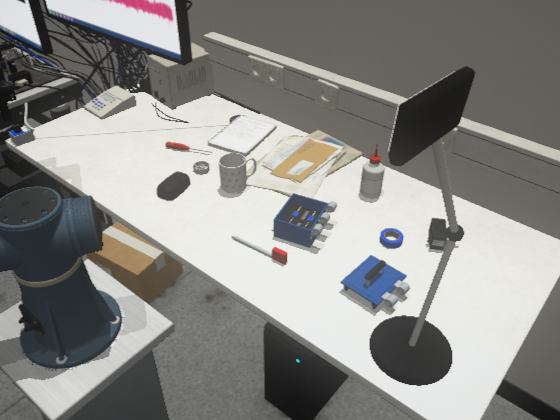

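The top view shows the case at about (294,201), its hinge on the right. The lid is at (397,228), and the pin at (283,255) has its grip on the right. A desk lamp stands right of the lid. Next I'll get rough poses.

```bash
cat > h.py <<'E'
from bench import ctrl, gripper_to, kin, cams, workorder, trace, telemetry
import cv2,numpy as np
from scipy.spatial.transform import Rotation as R
def quat(q): return R.from_quat([q[1],q[2],q[3],q[0]])
def cloud(im,fish=False):
    K=im["camera_matrix"];d=im["depth"];v,u=np.mgrid[:d.shape[0],:d.shape[1]]
    a=(u-K[0,2])/K[0,0];b=(v-K[1,2])/K[1,1]
    if fish:
        r=np.hypot(a,b)+1e-9;s=np.tan(np.minimum(r,1.45))/r;a=a*s;b=b*s
    P=np.stack([a*d,b*d,d],-1)
    W=P.reshape(-1,3)@quat(im["attitude"]).as_matrix().T+im["position"]
    W=W.reshape(d.shape+(3,));W[d<=0]=np.nan
    return W
def project(im,P,fish=False):
    K=im["camera_matrix"];C=(np.asarray(P)-im["position"])@quat(im["attitude"]).as_matrix()
    x,y,z=C.T
    if fish:
        rr=np.hypot(x,y);th=np.arctan2(rr,z);s=th/np.maximum(rr,1e-9);a,b=x*s,y*s
    else: a,b=x/z,y/z
    return np.stack([K[0,0]*a+K[0,2],K[1,1]*b+K[1,2]],-1)
def down(yaw):
    # tool z down, tool x axis at world angle yaw
    m=np.array([[np.cos(yaw),np.sin(yaw),0],[np.sin(yaw),-np.cos(yaw),0],[0,0,-1]])
    q=R.from_matrix(m).as_quat();return [q[3],q[0],q[1],q[2]]
E
python3 - <<'E'
from h import *
for n in ["top","scene"]:
    im=cams.get_image(n);W=cloud(im);
    np.save(f"pics/W_{n}.npy",W)
    for t in ["case","lid","pin","cup","blue_tape"]:
        r=trace(t,n)
        if not r: continue
        P=W[r[0]["pixels"]];P=P[~np.isnan(P[:,0])]
        print(n,t,np.median(P,0).round(3),P.min(0).round(3),P.max(0).round(3))
        h=P[:,2]
        for lo,hi in ([(0.045,0.075)] if t=="case" else [(0.022,0.042)] if t=="lid" else [(0.002,0.05)]):
            Q=P[(h>lo)&(h<hi)]
            if len(Q)>5: print("  rect",cv2.minAreaRect(Q[:,:2].astype(np.float32)*1000),np.median(Q[:,2]))
    m=(W[...,2]>0.1)&(W[...,1]<0.1)&(W[...,0]>0.1)&(W[...,0]<0.85)
    Q=W[m]; print("high",len(Q))
    for z0 in np.arange(.1,1.1,.1):
        q=Q[(Q[:,2]>z0)&(Q[:,2]<=z0+.1)]
        if len(q): print(z0.round(1),len(q),q[:,:2].min(0).round(3),q[:,:2].max(0).round(3))
q=kin.inverse_kinematics([0.5,-0.2,0.3],down(0));print(q)
E
```

```text
top case [ 0.582 -0.184  0.026] [ 0.507 -0.275 -0.005] [ 0.664 -0.107  0.077]
  rect ((582.6575927734375, -193.2131805419922), (124.83168029785156, 130.3944549560547), 14.53462028503418) 0.060927195145445756
top lid [ 0.518 -0.444  0.033] [ 0.455 -0.523 -0.004] [ 0.589 -0.389  0.072]
  rect ((517.8692016601562, -456.6450500488281), (130.05767822265625, 124.33660888671875), 86.17872619628906) 0.03324988228739656
top pin [ 0.442 -0.171  0.01 ] [ 0.431 -0.24  -0.005] [ 0.459 -0.067  0.038]
  rect ((439.0570068359375, -152.0649871826172), (18.87864875793457, 170.0489959716797), 7.485384464263916) 0.010594164191860989
top cup [0.611 0.087 0.034] [ 0.562  0.047 -0.003] [0.676 0.124 0.098]
  rect ((614.7137451171875, 75.82318878173828), (75.28216552734375, 107.46363067626953), 57.2632942199707) 0.011960543909561805
top blue_tape [ 0.689 -0.391  0.018] [ 0.662 -0.421  0.   ] [ 0.719 -0.364  0.025]
  rect ((691.4786376953125, -393.2252502441406), (53.154415130615234, 56.77313995361328), 44.944488525390625) 0.017843437699349818
high 1087
0.1 348 [ 0.411 -0.611] [ 0.849 -0.216]
0.2 203 [ 0.105 
[... 799 characters left out ...]
 0.096]
  rect ((617.0902709960938, 80.927490234375), (99.16092681884766, 108.60051727294922), 46.28395080566406) 0.028280891565270916
scene blue_tape [ 0.684 -0.399  0.016] [ 0.661 -0.426 -0.002] [ 0.722 -0.364  0.024]
  rect ((691.9773559570312, -395.3908386230469), (61.778934478759766, 57.616519927978516), 53.44831085205078) 0.016048223042659404
high 6462
0.1 424 [ 0.41  -0.618] [ 0.847 -0.221]
0.2 330 [ 0.1   -0.624] [ 0.421 -0.038]
0.3 457 [ 0.1   -0.635] [ 0.429 -0.024]
0.4 382 [ 0.334 -0.62 ] [ 0.392 -0.598]
0.5 426 [ 0.18  -0.614] [ 0.344 -0.59 ]
0.6 4443 [ 0.177 -0.619] [ 0.315 -0.583]
[-5.88116390e-01  3.24275821e-01  1.55044143e+00 -4.44089210e-16
  1.26687540e+00 -5.88116390e-01]
```

```bash
python3 - <<'E'
from h import *
for n in ["top","scene"]:
    W=np.load(f"pics/W_{n}.npy");m=(W[...,2]>0.35)&(W[...,1]>0.03)&(W[...,0]>0.25)&(W[...,0]<0.8)
    Q=W[m];r=np.hypot(Q[:,0],Q[:,1]);print(n,len(Q),Q.min(0),Q.max(0),np.percentile(r,[0,1,5]),Q[np.argsort(r)[:3]])
for a in [1.002,.6,.3,-.4]:
    for r in (.42,.625):
        q=kin.inverse_kinematics([r*np.cos(a),r*np.sin(a),.2],down(a+.18));print(a,r,np.round(q,3))
E
```

```text
top 6469 [0.47970236 0.11344575 0.40476957] [0.51838246 0.3337078  0.74841495] [0.50363438 0.50464365 0.50549693] [[0.49041353 0.11463924 0.44720447]
 [0.49077824 0.11433593 0.55783098]
 [0.4910984  0.11417445 0.66499532]]
scene 7179 [0.25030053 0.11137966 0.3500857 ] [0.52243237 0.90873109 0.55706235] [0.50190779 0.50563339 0.50970828] [[0.48887209 0.11364641 0.43976855]
 [0.48900299 0.11778603 0.55664343]
 [0.49006641 0.11348807 0.47032536]]
1.002 0.42 [ 0.735  0.29   1.949 -0.     0.903 -0.447]
1.002 0.625 [ 0.823  0.552  1.456 -0.     1.133 -0.359]
0.6 0.42 [ 0.333  0.29   1.949 -0.     0.903 -0.447]
0.6 0.625 [ 0.421  0.552  1.456 -0.     1.133 -0.359]
0.3 0.42 [ 0.033  0.29   1.949 -0.     0.903 -0.447]
0.3 0.625 [ 0.121  0.552  1.456 -0.     1.133 -0.359]
-0.4 0.42 [-0.667  0.29   1.949 -0.     0.903 -0.447]
-0.4 0.625 [-0.579  0.552  1.456 -0.     1.133 -0.359]
```

```bash
python3 - <<'E'
from h import *
az=1.18;r=.395
p=[r*np.cos(az),r*np.sin(az),.14]
ctrl.move_ptp(p,down(az-np.pi/2))
q=list(telemetry.current_joint_pos());print(np.round(q,3),telemetry.current_time_s())
q2=q[:];q2[0]-=1.55;
ctrl.goto_joints(q2)
print(telemetry.current_eef_pos(),telemetry.current_time_s())
ctrl.move_ptp([.50,-.19,.20],down(-np.pi/2))
im=cams.get_image("wrist");cv2.imwrite("pics/b_wrist.png",im["frame"][:,:,::-1]);np.savez("pics/b_wrist.npz",**im)
print(im["position"],quat(im["attitude"]).as_matrix()[:,2],telemetry.current_time_s())
for t in ["case","pin","lid"]:
    for x in trace(t,"wrist")[:2]: print(t,x["score"],x["at"],x["pixels"].sum()); np.save(f"pics/b_{t}.npy",x["pixels"])
E
```

```text
[0.895 0.38  2.07  0.    0.689 1.285] 3.1167
[ 0.36939359 -0.14295136  0.14031541] 5.1167
[ 0.57504712 -0.18872842  0.36035779] [-0.27993626  0.00142445 -0.96001753] 5.8167
case 0.68 [285.4, 106.5] 16866
pin 0.62 [287.7, 232.7] 1608
lid 0.69 [495.7, 173.9] 7012
```

View pics/b_wrist.png

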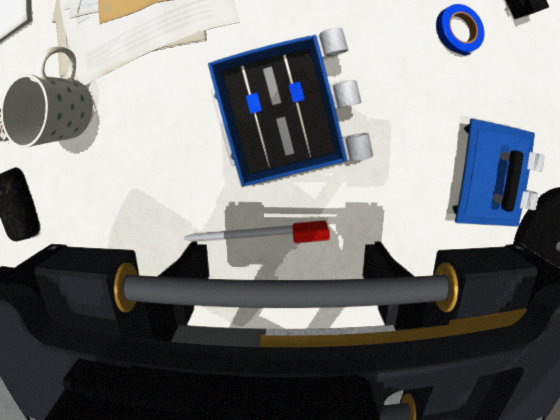

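The wrist view shows the case with rim corners near (209,64), (315,36), (346,160) and (241,187), and three knuckles to its right. The pin runs from (188,237) to (329,231), and the lid is at (495,175). Next I'll fit the poses.

```bash
cat > fit.py <<'E'
from h import *
from scipy.ndimage import binary_erosion
def rectfit(im,mask,z,zt,fish=True):
    """z: nominal plane height; intersect blue pixels at that depth with plane"""
    W=cloud(im,fish);f=im["frame"].astype(int)
    blue=(f[...,2]>f[...,0]+25)
    m=mask&blue&(abs(W[...,2]-z)<zt)
    return m,W
def rayplane(im,uv,z,fish=True):
    K=im["camera_matrix"];uv=np.atleast_2d(uv).astype(float)
    a=(uv[:,0]-K[0,2])/K[0,0];b=(uv[:,1]-K[1,2])/K[1,1]
    if fish:
        r=np.hypot(a,b)+1e-12;d=np.stack([a/r*np.sin(r),b/r*np.sin(r),np.cos(r)],-1)
    else: d=np.stack([a,b,np.ones_like(a)],-1)
    D=d@quat(im["attitude"]).as_matrix().T
    return im["position"]+D*((z-im["position"][2])/D[:,2])[:,None]
E
python3 - <<'E'
from fit import *
im=dict(np.load("pics/b_wrist.npz"))
for t,z in (("case",.06),("lid",.032)):
    mask=cv2.dilate(np.load(f"pics/b_{t}.npy").astype(np.uint8),np.ones((5,5)))>0
    m,W=rectfit(im,mask,z,.006)
    vv,uu=np.nonzero(m);P=W[m]
    Q=rayplane(im,np.stack([uu,vv],-1),z)[:,:2]*1000
    print(t,m.sum(),P[:,2].mean(),"depth rect",cv2.minAreaRect((P[:,:2]*1000).astype(np.float32)),"plane rect",cv2.minAreaRect(Q.astype(np.float32)))
    vis=im["frame"][:,:,::-1].copy();vis[m]=(0,255,255);cv2.imwrite(f"pics/b_m_{t}.png",vis)
print("floor z",np.nanmedian(cloud(im,True)[200:220,80:150,2]))
# pin
W=cloud(im,True);f=im["frame"].astype(int);
red=(f[...,0]>110)&(f[...,1]<60);vv,uu=np.nonzero(red);print("red",red.sum(),uu.min(),uu.max(),vv.min(),vv.max())
P=W[red];print("red z",np.percentile(P[:,2],[5,50,95]));T=P[P[:,2]>.028];print(cv2.minAreaRect((T[:,:2]*1000).astype(np.float32)))
c=im["frame"];crop=lambda a,b,c0,d,s,n:cv2.imwrite(n,cv2.resize(im["frame"][b:d,a:c0,::-1],None,fx=s,fy=s,interpolation=cv2.INTER_CUBIC))
crop(195,25,385,195,4,"pics/b_c1.png");crop(180,210,340,250,5,"pics/b_c2.png");crop(440,105,550,235,5,"pics/b_c3.png")
E
```

```text
case 2157 0.05877975090218157 depth rect ((582.2045288085938, -180.82704162597656), (123.96401977539062, 104.01940155029297), 14.377754211425781) plane rect ((582.125244140625, -180.88412475585938), (123.10164642333984, 103.53264617919922), 14.390902519226074)
lid 5475 0.03212808980556955 depth rect ((521.18994140625, -443.495361328125), (104.89389038085938, 123.5074234008789), 86.34466552734375) plane rect ((521.6002807617188, -441.52288818359375), (105.40211486816406, 122.73239135742188), 86.5528335571289)
floor z -0.0006961402801836103
red 347 294 328 229 242
red z [nan nan nan]
((450.15679931640625, -215.91741943359375), (12.550454139709473, 37.1417236328125), 6.106944561004639)
```

View pics/b_m_case.png

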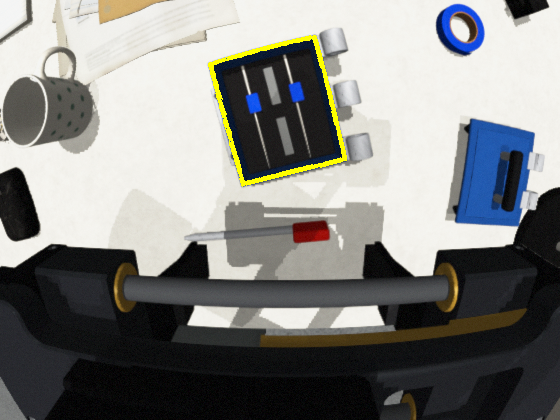

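View pics/b_c2.png

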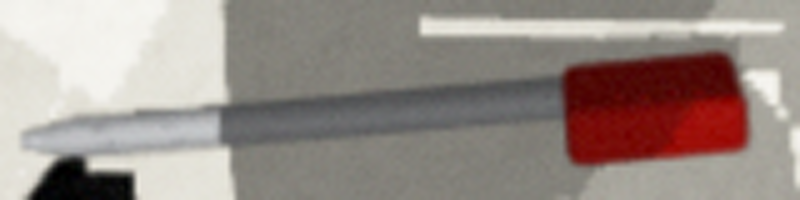

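The yellow rim overlay fits the case well: 124.0 x 104.0 mm at 14.4°. I'll check arm-to-lamp clearance before I go to the lid.

```bash
python3 - <<'E'
from h import *
im=cams.get_image("scene");cv2.imwrite("pics/c_scene.png",im["frame"][:,:,::-1])
W=cloud(im);W0=np.load("pics/W_scene.npy")
m=(abs(W-W0).sum(-1)>.05)&(W[...,0]>-.3)
q=np.array(telemetry.current_joint_pos());print(q.round(3),telemetry.current_eef_pos())
P=W[m&(W[...,2]>.15)]
# in frame rotated by q1
c,s=np.cos(q[0]),np.sin(q[0]);X=P[:,0]*c+P[:,1]*s;Y=-P[:,0]*s+P[:,1]*c
for r in np.arange(0,.75,.05):
    k=(X>r)&(X<r+.05)
    if k.sum()>5: print(r.round(2),k.sum(),"lat",np.percentile(Y[k],[1,99]).round(3),"z",np.percentile(P[k,2],[1,99]).round(3))
L=W0[(W0[...,2]>.08)&(W0[...,1]<-.5)&(W0[...,0]<.5)&(W0[...,0]>.1)]
qp=kin.inverse_kinematics([.52,-.444,.04],down(np.radians(-93.6)));print("pick",np.round(qp,3))
qv=kin.inverse_kinematics([.43,-.443,.2],down(np.radians(-93.6)));print("view",np.round(qv,3))
for nm,qq in(("pick",qp),("view",qv)):
  c,s=np.cos(qq[0]),np.sin(qq[0]);X=L[:,0]*c+L[:,1]*s;Y=-L[:,0]*s+L[:,1]*c
  for z in np.arange(.1,.8,.1):
    k=(L[:,2]>z)&(L[:,2]<z+.1)
    if k.any(): print(nm,z.round(1),"along",X[k].min().round(3),X[k].max().round(3),"lat",Y[k].min().round(3),Y[k].max().round(3))
E
```

```text
[-0.573  0.436  1.687 -0.     1.022  0.999] [ 0.49815517 -0.18906283  0.19914176]
0.0 4839 lat [-0.112  0.217] z [0.233 0.531]
0.05 4756 lat [-0.098  0.217] z [0.224 0.617]
0.1 3353 lat [0.168 0.178] z [0.377 0.631]
0.15 1731 lat [0.168 0.178] z [0.48  0.629]
0.2 187 lat [0.17 0.18] z [0.581 0.627]
0.3 461 lat [0.061 0.093] z [0.588 0.649]
0.35 1579 lat [0.053 0.114] z [0.544 0.645]
0.4 1677 lat [0.052 0.166] z [0.283 0.63 ]
0.45 3102 lat [0.051 0.183] z [0.212 0.588]
0.5 3216 lat [0.017 0.155] z [0.211 0.559]
0.55 686 lat [0.019 0.151] z [0.206 0.531]
0.6 6 lat [0.05  0.057] z [0.293 0.311]
pick [-0.87   0.825  1.396 -0.     0.921  0.764]
view [-0.981  0.542  1.476 -0.     1.123  0.653]
pick 0.1 along 0.727 0.743 lat -0.083 -0.067
pick 0.2 along 0.73 0.747 lat -0.085 -0.069
pick 0.3 along 0.716 0.758 lat -0.103 -0.072
pick 0.4 along 0.674 0.727 lat -0.135 -0.098
pick 0.5 along 0.57 0.686 lat -0.25 -0.129
pick 0.6 along 0.568 0.674 lat -0.254 -0.15
view 0.1 along 0.73 0.747 lat -0.001 0.014
view 0.2 along 0.734 0.752 lat -0.003 0.013
view 0.3 along 0.723 0.763 lat -0.022 0.012
view 0.4 along 0.684 0.733 lat -0.058 -0.018
view 0.5 along 0.594 0.696 lat -0.184 -0.052
view 0.6 along 0.59 0.688 lat -0.188 -0.075
```

View pics/c_scene.png

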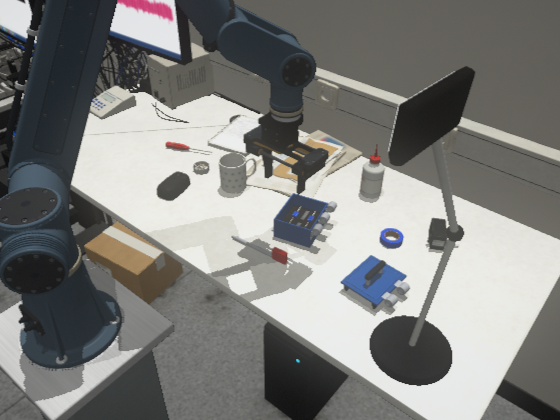

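```bash
python3 - <<'E'
from fit import *
ctrl.move_ptp([.455,-.425,.20],down(np.radians(-93.6)))
im=cams.get_image("wrist");cv2.imwrite("pics/d_wrist.png",im["frame"][:,:,::-1]);np.savez("pics/d_wrist.npz",**im)
r=trace("lid","wrist");print([(x["score"],x["at"]) for x in r]);mask=r[0]["pixels"]
mask=cv2.dilate(mask.astype(np.uint8),np.ones((5,5)))>0
m,W=rectfit(im,mask,.032,.005)
vv,uu=np.nonzero(m);P=W[m];Q=rayplane(im,np.stack([uu,vv],-1),.032)[:,:2]*1000
print(m.sum(),P[:,2].mean(),cv2.minAreaRect((P[:,:2]*1000).astype(np.float32)),cv2.minAreaRect(Q.astype(np.float32)))
h=(W[...,2]>.06)&(W[...,2]<.072)&mask;H=W[h];print("bar",h.sum(),cv2.minAreaRect((H[:,:2]*1000).astype(np.float32)),np.median(H[:,2]))
vis=im["frame"][:,:,::-1].copy();vis[m]=(0,255,255);vis[h]=(0,255,0);cv2.imwrite("pics/d_m.png",vis)
print(telemetry.current_time_s(),telemetry.current_ft_force())
E
```

```text
[(0.7, [305.0, 126.6])]
10661 0.03213082941550604 ((521.763671875, -444.0817565917969), (103.56072235107422, 123.54907989501953), 86.82763671875) ((521.93359375, -443.9716491699219), (102.86695861816406, 122.65978240966797), 86.74651336669922)
bar 1114 ((522.2183227539062, -444.1363525390625), (14.036099433898926, 68.45013427734375), 86.96776580810547) 0.06502863856797866
7.0667 [0.51422807 0.27183531 0.40875695]
```

View pics/d_m.png

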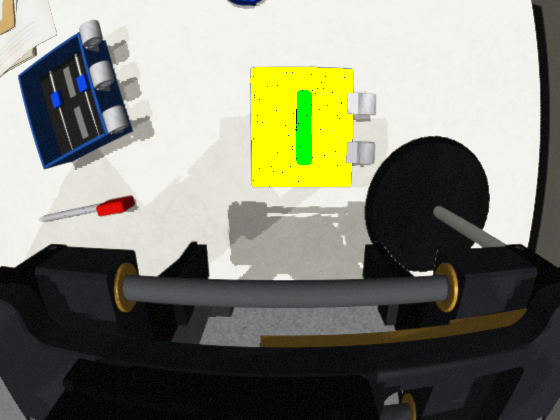

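Yellow marks the lid plate and green its handle bar, centred at about (305,127) with the knuckles on the right. Picking up the lid now.

```bash
python3 - <<'E'
from fit import *
y=np.radians(-93.15);q=down(y);x0,y0=.5219,-.4441
gripper_to(.05)
ctrl.move_ptp([x0,y0,.10],q)
ctrl.move_linear([x0,y0,.041],feed=.1)
print("f",telemetry.current_ft_force())
gripper_to(.0)
print("w",telemetry.current_gripper_width(),telemetry.current_ft_force(),telemetry.current_eef_pos(),telemetry.current_time_s())
ctrl.move_linear([x0,y0,.145],feed=.12)
ctrl.pause(.2)
print(telemetry.current_gripper_width(),telemetry.current_ft_force(),telemetry.current_eef_pos(),telemetry.current_time_s())
im=cams.get_image("wrist");cv2.imwrite("pics/e_wrist.png",im["frame"][:,:,::-1]);np.savez("pics/e_wrist.npz",**im)
im=cams.get_image("scene");cv2.imwrite("pics/e_scene.png",im["frame"][:,:,::-1])
E
```

```text
f [-0.04198317 -0.66125578  0.17555716]
w 0.013950853308915129 [-0.06541079  0.05398793  0.84455332] [ 0.52192665 -0.44407052  0.04108057] 9.975
0.01362506170251043 [ 0.02391657  0.82759406 -2.3230594 ] [ 0.52149772 -0.44365863  0.14387542] 11.1917
```

View pics/e_wrist.png

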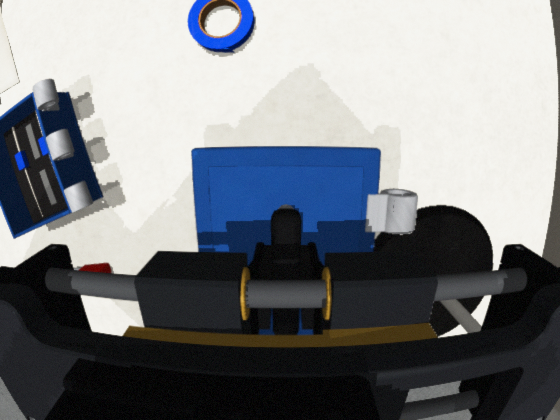

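View pics/e_scene.png

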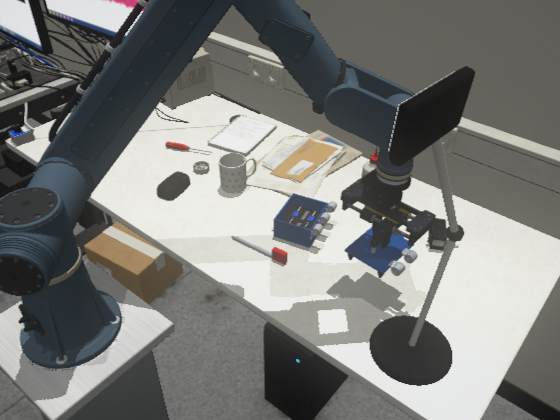

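The lid is held level in the gripper. I'll measure it in the hand from the far corners near (193,149) and (380,150).

```bash
python3 - <<'E'
from fit import *
im=dict(np.load("pics/e_wrist.npz"));W=cloud(im,True)
f=im["frame"].astype(int);blue=(f[...,2]>f[...,0]+40)
vv,uu=np.mgrid[:420,:560]
zt=.14388-.041+.032
m=blue&(abs(W[...,2]-zt)<.008)&(uu>180)&(uu<390)
print(m.sum(),np.median(W[m][:,2]),zt)
y=np.radians(-93.15);tcp=np.array([.5215,-.44366])
ex=np.array([np.cos(y),np.sin(y)]);ey=np.array([-np.sin(y),np.cos(y)])
for nm,P in (("depth",W[m][:,:2]),("plane",rayplane(im,np.stack([uu[m],vv[m]],-1),zt)[:,:2])):
    d=P-tcp;a=d@ex*1000;b=d@ey*1000
    print(nm,"x edges",a[b<45].min(),a[b<45].max(),"y max",b.max())
    # edge slope: top edge y vs x
    xs=np.arange(-45,46,10);t=[b[abs(a-x)<3].max() for x in xs];print(np.round(t,1),np.degrees(np.polyfit(xs,t,1)[0]/1))
    ys=[20,30,40,50];print("L",[a[abs(b-v)<3].min().round(1) for v in ys if (abs(b-v)<3).any()],"R",[a[abs(b-v)<3].max().round(1) for v in ys if (abs(b-v)<3).any()])
E
```

```text
17428 0.13490803901984316 0.13488
depth x edges -51.54382184962044 51.84101877750079 y max 61.57212572935795
[61.6 61.6 61.5 61.3 61.2 61.2 61.3 61.4 61.4 61.5] -0.07009688285511763
L [np.float64(-50.8), np.float64(-51.5), np.float64(-51.1), np.float64(-50.7)] R [np.float64(45.3), np.float64(45.6), np.float64(51.8), np.float64(51.7)]
plane x edges -50.62653786571113 51.30644184670661 y max 61.73636330160294
[61.6 61.7 61.6 61.4 61.3 61.3 61.4 61.5 61.7 61.6] -0.03159609369716158
L [np.float64(-50.6), np.float64(-50.6), np.float64(-50.6), np.float64(-50.5)] R [np.float64(45.1), np.float64(45.4), np.float64(51.3), np.float64(51.3)]
```

```bash
cat > case.py <<'E'
import numpy as np
C=np.array([.5822,-.18086]);CY=np.radians(-75.62)
def cw(x,y): 
    c,s=np.cos(CY),np.sin(CY);return C+np.array([c*x-s*y,s*x+c*y])/1000
E
python3 - <<'E'
from fit import *; from case import *
q=down(CY)
ctrl.move_ptp([C[0],C[1],.150],q)
ctrl.move_linear([C[0],C[1],.118],feed=.1)
e=telemetry.current_eef_pos();print(e,telemetry.current_ft_force(),telemetry.current_time_s())
d=C-np.array(e[:2]);print("err mm",d*1000)
im=cams.get_image("scene");cv2.imwrite("pics/f_scene.png",cv2.resize(im["frame"][150:290,200:400,::-1],None,fx=4,fy=4,interpolation=cv2.INTER_CUBIC))
hit=ctrl.move_linear([C[0],C[1],.077],feed=.04,threshold=8)
print(hit,telemetry.current_eef_pos(),telemetry.current_ft_force(),telemetry.current_time_s())
im=cams.get_image("scene");cv2.imwrite("pics/f_scene2.png",cv2.resize(im["frame"][150:290,200:400,::-1],None,fx=4,fy=4,interpolation=cv2.INTER_CUBIC))
im=cams.get_image("wrist");cv2.imwrite("pics/f_wrist.png",im["frame"][:,:,::-1])
E
```

```text
[ 0.58197698 -0.18181534  0.11750064] [-0.30627396  0.45097282 -1.55180484] 12.8083
err mm [0.22302347 0.95534297]
False [ 0.58226429 -0.18092522  0.07719575] [ 0.31794857  0.7230565  -1.88814736] 14.0333
```

View pics/f_scene2.png

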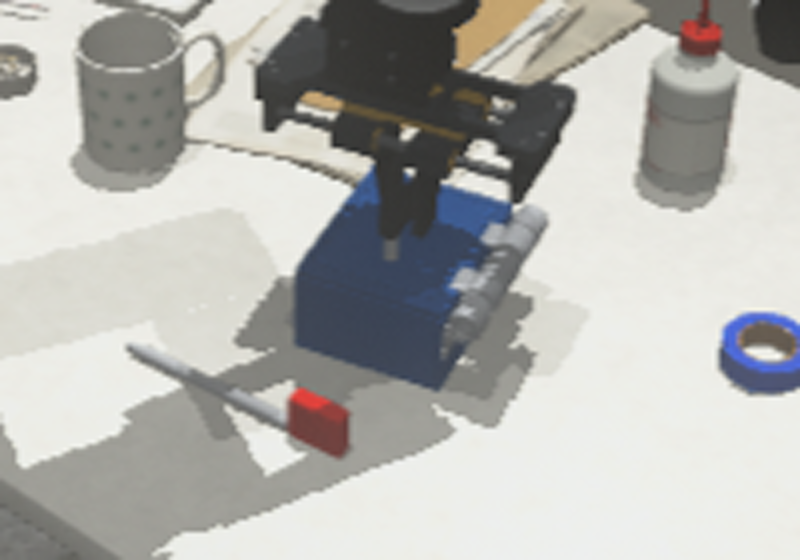

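View pics/f_wrist.png

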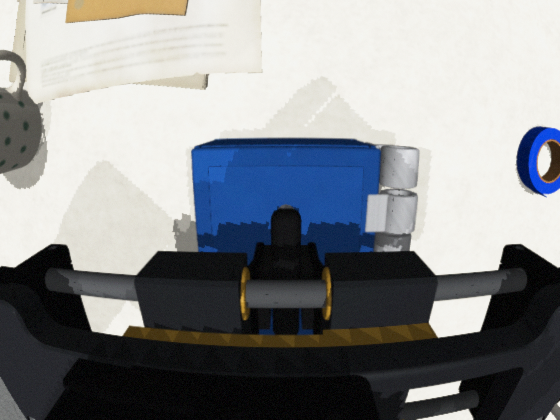

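The lid is down, with its knuckles nested between the case's (near (400,190) in the wrist view). Releasing it and looking at the result.

```bash
python3 - <<'E'
from fit import *; from case import *
gripper_to(.045)
ctrl.move_linear([C[0],C[1],.14],feed=.15)
ctrl.move_ptp([.50,-.19,.20],down(-np.pi/2))
im=cams.get_image("wrist");cv2.imwrite("pics/g_wrist.png",im["frame"][:,:,::-1]);np.savez("pics/g_wrist.npz",**im)
r=trace("lid","wrist");mask=r[0]["pixels"];print(r[0]["score"],r[0]["at"])
mask=cv2.dilate(mask.astype(np.uint8),np.ones((5,5)))>0
m,W=rectfit(im,mask,.066,.006);P=W[m];print(m.sum(),P[:,2].mean(),P[:,2].std(),cv2.minAreaRect((P[:,:2]*1000).astype(np.float32)))
# tilt
A=np.c_[P[:,:2]-P[:,:2].mean(0),np.ones(len(P))];print("tilt",np.linalg.lstsq(A,P[:,2],rcond=None)[0])
r=trace("pin","wrist");pm=r[0]["pixels"];np.save("pics/g_pin.npy",pm);print(r[0]["score"],r[0]["at"],telemetry.current_time_s())
cv2.imwrite("pics/g_c.png",cv2.resize(im["frame"][20:250,180:390,::-1],None,fx=3,fy=2.6,interpolation=cv2.INTER_CUBIC))
f=im["frame"].astype(int)
red=(f[...,0]>90)&(f[...,1]<70)&(f[...,2]<70)&(cv2.dilate(pm.astype(np.uint8),np.ones((5,5)))>0)
P=W[red];P=P[~np.isnan(P[:,2])];T=P[P[:,2]>.029];print("top",len(T),np.median(T[:,2]),cv2.minAreaRect((T[:,:2]*1000).astype(np.float32)))
sh=pm&~(cv2.dilate(red.astype(np.uint8),np.ones((5,5)))>0)&(W[...,2]>.004)&(W[...,2]<.016);S=W[sh]*1000
vx,vy,a,b=cv2.fitLine(S[:,:2].astype(np.float32),cv2.DIST_HUBER,0,.01,.01).ravel();print("shaft",len(S),np.degrees(np.arctan2(vy,vx)),a,b,S[:,1].min(),S[:,1].max(),np.median(S[:,2]))
E
```

```text
0.82 [278.9, 111.1]
13240 0.06616068554052078 0.0009030989348652026 ((582.2911376953125, -181.46905517578125), (123.7891616821289, 104.50580596923828), 14.34014892578125)
tilt [ 0.00068324 -0.00140398  0.06616069]
0.75 [281.7, 234.7] 16.1667
top 400 0.03311600738872977 ((450.8333435058594, -215.7355499267578), (13.005189895629883, 39.145511627197266), 5.004489421844482)
shaft 889 -83.5407 444.42398 -136.87534 -230.57312192277828 -66.30749261668474 8.32449476558872
```

View pics/g_c.png

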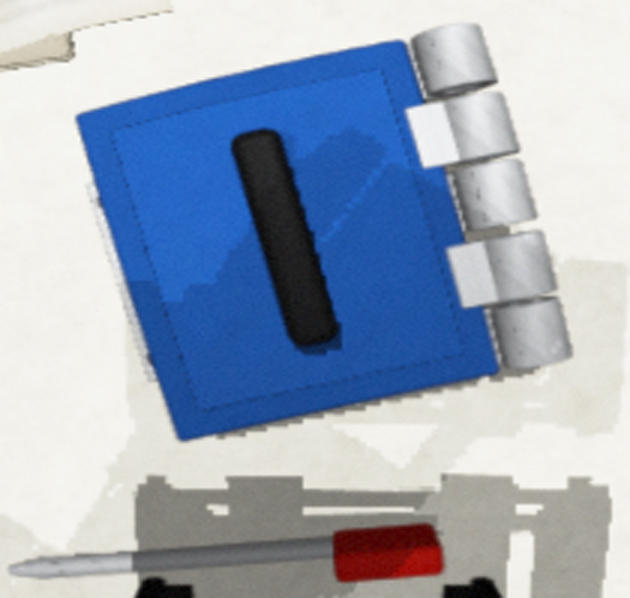

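The lid is seated level (plate top 66.2 mm, centre within 0.6 mm of the case's). The knuckles interleave along the right edge of the crop. Now I'll pick up the pin.

```bash
python3 - <<'E'
from fit import *; from case import *
g=np.array([.4508,-.2157]);y=np.radians(5.2)
gripper_to(.05)
ctrl.move_ptp([g[0],g[1],.08],down(y))
ctrl.move_linear([g[0],g[1],.0075],feed=.1,threshold=10)
print(telemetry.current_eef_pos(),telemetry.current_ft_force())
gripper_to(0)
print(telemetry.current_gripper_width(),telemetry.current_ft_force())
ctrl.move_linear([g[0],g[1],.15],feed=.15);ctrl.pause(.2)
e=telemetry.current_eef_pos();print(e,telemetry.current_tcp_rot(),telemetry.current_gripper_width(),telemetry.current_ft_force(),telemetry.current_time_s())
im=cams.get_image("wrist");cv2.imwrite("pics/h_wrist.png",im["frame"][:,:,::-1]);np.savez("pics/h_wrist.npz",**im,eef=e)
im=cams.get_image("scene");cv2.imwrite("pics/h_scene.png",im["frame"][:,:,::-1])
E
```

```text
[ 0.4510806  -0.21587095  0.00777837] [-0.39101319  0.37905511  0.42270325]
0.013878678556614083 [-0.43874628  0.52646418  1.72564274]
[ 0.45035501 -0.21540215  0.14914069] [-6.38620311e-04  9.98972031e-01  4.53204084e-02 -7.31366424e-04] 0.013309809312856805 [-0.19423673 -0.61089193 -0.9585876 ] 21.0167
```

View pics/h_wrist.png

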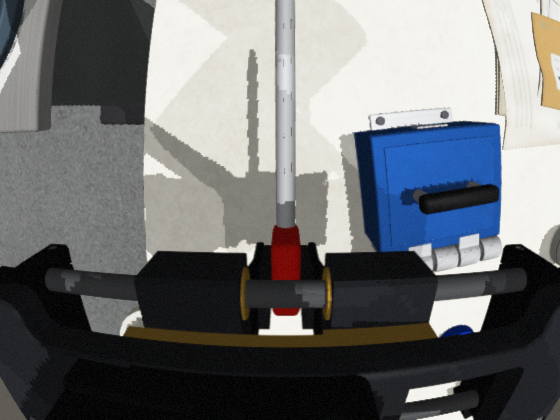

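View pics/h_scene.png

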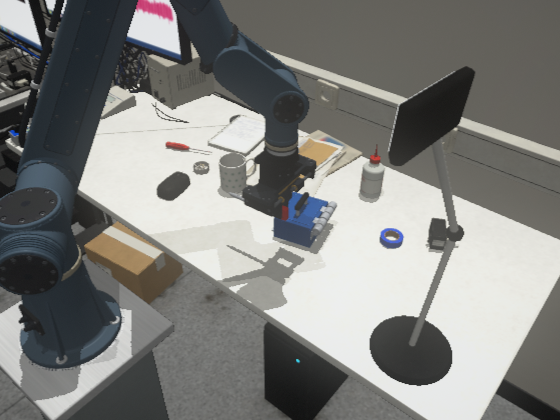

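The pin is held. In the wrist view the shaft runs straight up at column 285 and the tip is out of frame. I'll use depth to measure its pitch and yaw.

```bash
cat > pin.py <<'E'
from fit import *
def pinaxis(im,eef,rot,top=True):
    W=cloud(im,True);Rm=quat(rot).as_matrix()
    T=(W-eef)@Rm*1000  # tool coords mm
    vv,uu=np.mgrid[:420,:560]
    m=(abs(T[...,0])<12)&(T[...,1]<-24)&(T[...,1]>-170)&(T[...,2]>-45)&(T[...,2]<30)
    P=T[m]
    out=[]
    for y in np.arange(-30,-165,-10):
        k=abs(P[:,1]-y)<4
        if k.sum()>8:
            q=P[k];out.append((y,q[:,0].min(),q[:,0].max(),(q[:,0].min()+q[:,0].max())/2,np.percentile(q[:,2],10),k.sum()))
    return np.array(out)
E
python3 - <<'E'
from pin import *
d=dict(np.load("pics/h_wrist.npz"))
o=pinaxis(d,d["eef"],[-6.38620311e-04,9.98972031e-01,4.53204084e-02,-7.31366424e-04])
np.set_printoptions(suppress=True);print(o.round(2))
print("x slope deg",np.degrees(np.polyfit(o[:,0],o[:,3],1)),"z slope",np.degrees(np.polyfit(o[:,0],o[:,4],1)),np.polyfit(o[:,0],o[:,3],1),np.polyfit(o[:,0],o[:,4],1))
T=(cloud(d,True)-d["eef"])@quat([-6.38620311e-04,9.98972031e-01,4.53204084e-02,-7.31366424e-04]).as_matrix()*1000
f=d["frame"].astype(int);r=(f[...,0]>110)&(f[...,1]<70)&(f[...,2]<70);r[:,:260]=0;r[:,310:]=0;P=T[r];print("red",np.nanpercentile(P,[1,50,99],axis=0).round(1))
E
```

```text
[[ -30.     -4.68    4.79    0.05   -2.12  283.  ]
 [ -40.     -4.58    4.75    0.08   -2.06  289.  ]
 [ -50.     -4.52    4.69    0.09   -2.06  298.  ]
 [ -60.     -4.99    5.19    0.1    -2.28  319.  ]
 [ -70.     -4.96    5.15    0.09   -2.02  334.  ]
 [ -80.     -4.89    5.12    0.11   -2.13  335.  ]
 [ -90.     -4.85    5.11    0.13   -2.13  327.  ]
 [-100.     -4.88    4.57   -0.16   -2.23  310.  ]
 [-110.     -4.89    4.58   -0.15   -2.17  314.  ]
 [-120.     -4.88    4.61   -0.13   -2.2   299.  ]
 [-130.     -4.97    4.63   -0.17   -2.19  285.  ]
 [-140.     -4.95    4.65   -0.15   -1.81   44.  ]]
x slope deg [ 0.16110379 13.19651041] z slope [  -0.02353738 -123.27762868] [0.00281179 0.23032256] [-0.0004108  -2.15160051]
red [[ -5.4 -18.5 -27.2]
 [  0.1  -9.3 -25.9]
 [  5.5  18.  -24.4]]
```

The pin is level and centred, with its axis 2.85 mm below the TCP. I'll align it with the hinge.

```bash
python3 - <<'E'
from pin import *; import case; from case import *
case.C=np.array([.58225,-.18115])
q=down(CY);zt=.06285
s=cw(66,-62-20-132-12)
ctrl.move_ptp([s[0],s[1],.17],q)
ctrl.move_linear([s[0],s[1],zt],feed=.12);ctrl.pause(.2)
e=np.array(telemetry.current_eef_pos());print(e,(e-np.r_[s,zt])*1000)
cmd=np.r_[s,zt]*2-e
ctrl.move_linear(cmd,feed=.03);ctrl.pause(.2);e=np.array(telemetry.current_eef_pos());print((e-np.r_[s,zt])*1000,(cmd-np.r_[s,zt])*1000)
rot=telemetry.current_tcp_rot();print(rot,q)
im=cams.get_image("wrist");cv2.imwrite("pics/i_wrist.png",im["frame"][:,:,::-1]);np.savez("pics/i_wrist.npz",**im,eef=e,rot=rot)
im2=cams.get_image("scene");cv2.imwrite("pics/i_scene.png",cv2.resize(im2["frame"][170:310,220:380,::-1],None,fx=5,fy=4.2,interpolation=cv2.INTER_CUBIC))
W=cloud(im,True);print("lid/case visible:")
T=(W-e)@quat(rot).as_matrix()*1000
# knuckle points: tool y<-150, |x|<14
m=(abs(T[...,0])<16)&(T[...,1]<-158)&(T[...,2]>-15)&(T[...,2]<20);P=T[m];print(len(P))
np.set_printoptions(suppress=True)
if len(P): print(np.percentile(P,[1,50,99],axis=0).round(1))
print(telemetry.current_time_s(),telemetry.current_ft_force())
E
```

```text
[ 0.38004204 -0.30157399  0.06351765] [ 0.32022076 -0.36427085  0.66765202]
[-0.30612231  0.35010241 -0.65057344] [-0.32022076  0.36427085 -0.66765202]
[ 5.29155954e-06  7.90041060e-01 -6.13053932e-01  2.66360906e-05] [np.float64(0.0), np.float64(0.790048027880535), np.float64(-0.613044952382839), np.float64(0.0)]
lid/case visible:
0
24.0 [-0.06452024 -0.20733092 -0.55088018]
```

View pics/i_wrist.png

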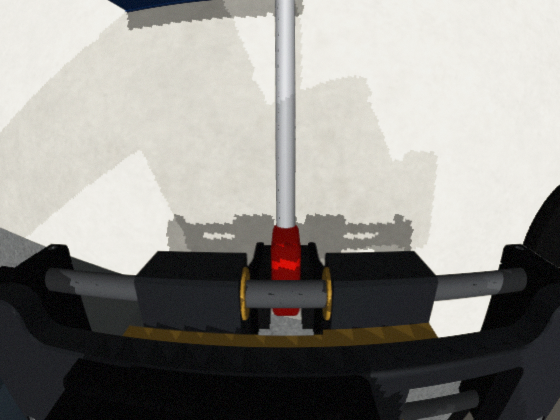

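View pics/i_scene.png

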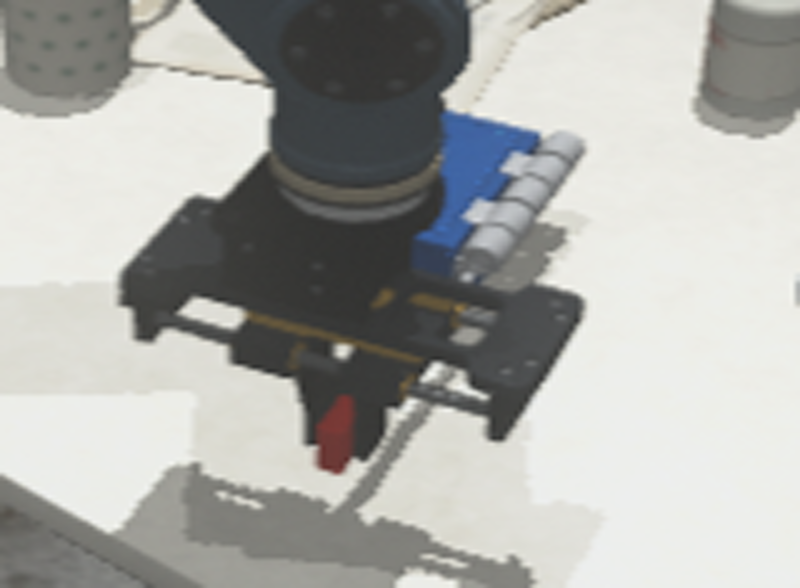

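The tip is just short of the mouth and lined up with the hinge. I'll insert it under force guard.

```bash
python3 - <<'E'
from pin import *; import case; from case import *
case.C=np.array([.58225,-.18115]);zt=.0631
def inv():
    e=np.array(telemetry.current_eef_pos());d=(e[:2]-case.C)*1000;c,s=np.cos(CY),np.sin(CY)
    return np.round([c*d[0]+s*d[1],-s*d[0]+c*d[1],e[2]*1000],2)
for yy in (-190,-150):
    t=cw(66,yy);h=ctrl.move_linear([t[0],t[1],zt],feed=.05,threshold=9)
    print(yy,h,inv(),telemetry.current_ft_force().round(2) if hasattr(telemetry.current_ft_force(),'round') else telemetry.current_ft_force(),telemetry.current_time_s())
    if h: break
im=cams.get_image("wrist");cv2.imwrite("pics/j_wrist.png",im["frame"][:,:,::-1])
im2=cams.get_image("scene");cv2.imwrite("pics/j_scene.png",cv2.resize(im2["frame"][170:310,220:380,::-1],None,fx=5,fy=4.2,interpolation=cv2.INTER_CUBIC))
E
```

```text
-190 False [  65.75 -190.12   63.03] [-0.08  0.16  0.01] 24.875
-150 False [  65.76 -150.2    63.02] [ 0.5  -0.95 -1.67] 25.825
```

View pics/j_wrist.png

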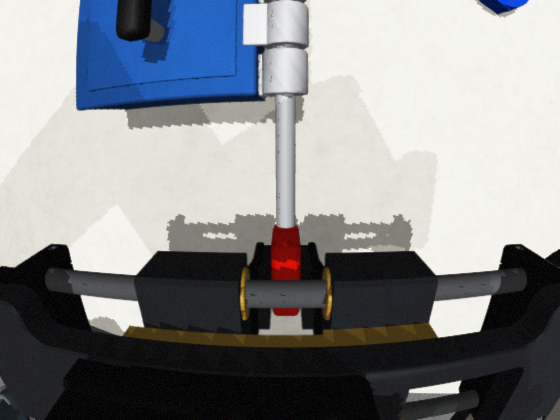

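The shaft has entered the first knuckle cleanly at (286,95), with almost no force. I'll push on until the shoulder makes contact.

```bash
python3 - <<'E'
from pin import *; import case; from case import *
case.C=np.array([.58225,-.18115]);zt=.0631
def inv():
    e=np.array(telemetry.current_eef_pos());d=(e[:2]-case.C)*1000;c,s=np.cos(CY),np.sin(CY)
    return np.round([c*d[0]+s*d[1],-s*d[0]+c*d[1],e[2]*1000],2)
for yy,f in ((-110,.05),(-88,.05),(-77,.015)):
    t=cw(66,yy);h=ctrl.move_linear([t[0],t[1],zt],feed=f,threshold=9)
    print(yy,h,inv(),np.round(telemetry.current_ft_force(),2),telemetry.current_time_s())
    if h: break
im=cams.get_image("wrist");cv2.imwrite("pics/k_wrist.png",im["frame"][:,:,::-1])
im2=cams.get_image("scene");cv2.imwrite("pics/k_scene.png",cv2.resize(im2["frame"][170:310,220:380,::-1],None,fx=5,fy=4.2,interpolation=cv2.INTER_CUBIC))
E
```

```text
-110 False [  65.77 -110.22   63.02] [-0.52  0.97 -1.38] 26.875
-88 False [ 65.77 -87.86  63.  ] [ 0.16  0.1  -0.14] 27.4667
-77 True [ 65.56 -82.26  62.6 ] [-0.45  0.11  0.14] 28.0167
```

View pics/k_wrist.png

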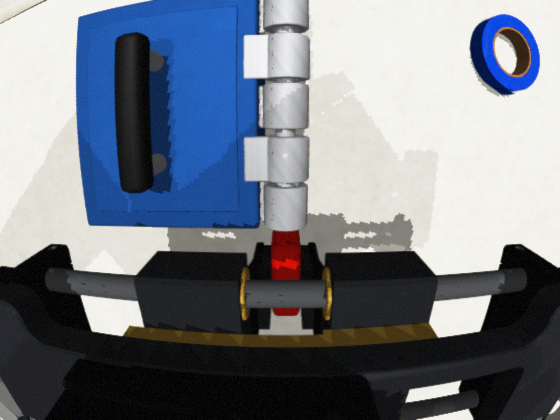

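View pics/k_scene.png

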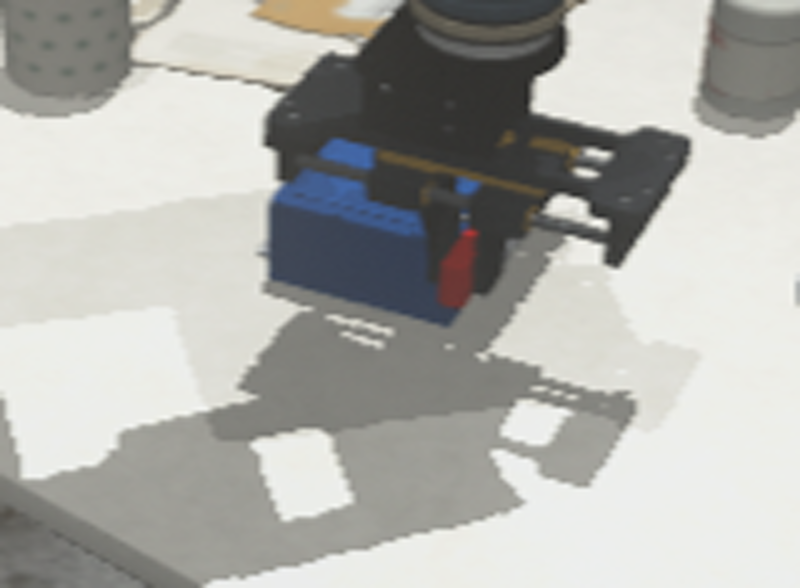

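```bash
python3 - <<'E'
from pin import *; import case; from case import *
case.C=np.array([.58225,-.18115]);zt=.0631
def inv():
    e=np.array(telemetry.current_eef_pos());d=(e[:2]-case.C)*1000;c,s=np.cos(CY),np.sin(CY)
    return np.round([c*d[0]+s*d[1],-s*d[0]+c*d[1],e[2]*1000],2)
t=cw(66,-80);h=ctrl.move_linear([t[0],t[1],zt],feed=.015,threshold=9);print(h,inv(),np.round(telemetry.current_ft_force(),2))
gripper_to(.045);ctrl.pause(.2)
e=telemetry.current_eef_pos()
ctrl.move_linear([e[0],e[1],.15],feed=.12)
v=cw(66,-120)
ctrl.move_ptp([v[0],v[1],.17],down(CY));ctrl.pause(.3)
im=cams.get_image("wrist");cv2.imwrite("pics/l_wrist.png",im["frame"][:,:,::-1]);np.savez("pics/l_wrist.npz",**im)
im2=cams.get_image("scene");cv2.imwrite("pics/l_scene.png",cv2.resize(im2["frame"][170:310,220:380,::-1],None,fx=5,fy=4.2,interpolation=cv2.INTER_CUBIC))
W=cloud(im,True);d=(W[...,:2]-case.C)*1000;c,s=np.cos(CY),np.sin(CY)
X=c*d[...,0]+s*d[...,1];Y=-s*d[...,0]+c*d[...,1]
f=im["frame"].astype(int);r=(f[...,0]>90)&(f[...,1]<70)&(f[...,2]<70)&(abs(X-66)<60)&(Y<-50)&(Y>-130)
print(r.sum(),np.percentile(np.c_[X[r],Y[r],W[r][:,2]*1000],[1,50,99],axis=0).round(1))
print(telemetry.current_time_s())
E
```

```text
False [ 65.04 -82.07  62.35] [-4.58 -1.21 -1.09]
791 [[  39.9 -100.9   51.9]
 [  64.1  -83.2   60.8]
 [ 107.7  -63.8  266.1]]
31.0667
```

View pics/l_wrist.png

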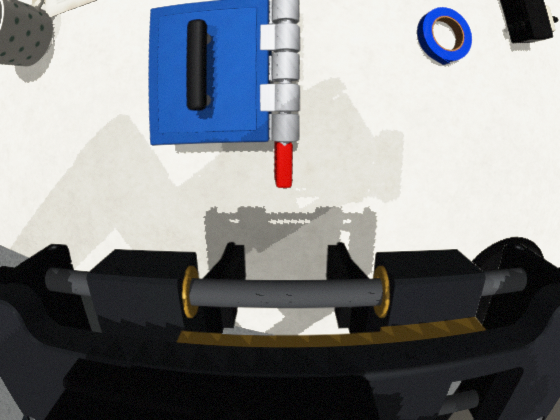

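View pics/l_scene.png

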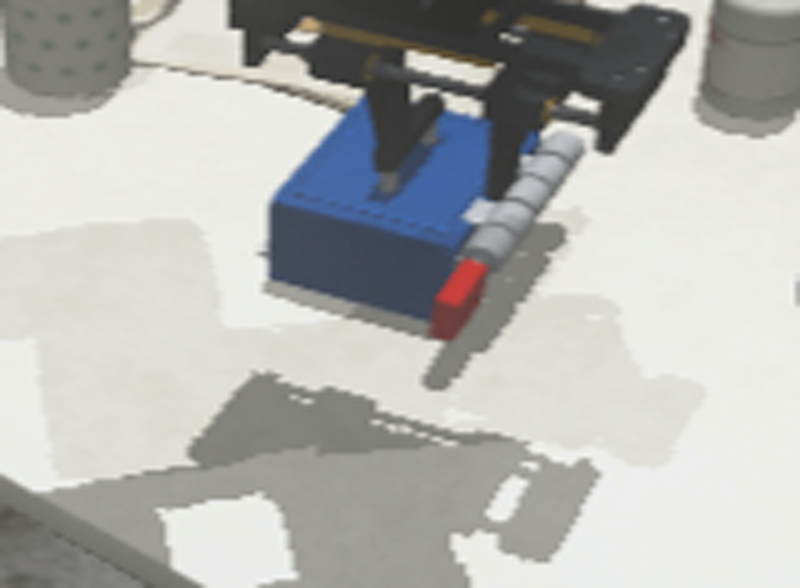

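The pin grip stands at the end knuckle (junction near (284,142)). I'll zoom in to check for a remaining gap.

```bash
python3 - <<'E'
from pin import *; from case import *
im=dict(np.load("pics/l_wrist.npz"));C2=np.array([.58225,-.18115])
cv2.imwrite("pics/l_c.png",cv2.resize(im["frame"][90:200,220:340,::-1],None,fx=6,fy=5.4,interpolation=cv2.INTER_CUBIC))
W=cloud(im,True);d=(W[...,:2]-C2)*1000;c,s=np.cos(CY),np.sin(CY)
X=c*d[...,0]+s*d[...,1];Y=-s*d[...,0]+c*d[...,1];Z=W[...,2]*1000
col=(abs(X-66)<6)&(Y<-30)&(Y>-115)&(Z>45)&(Z<100)
for y in np.arange(-106,-50,2):
    k=col&(abs(Y-y)<1)
    if k.any(): print(y,k.sum(),Z[k].max().round(1),np.median(im["frame"][k],0))
E
```

```text
-102 11 60.4 [174.  64.  58.]
-100 27 61.9 [196.  17.  11.]
-98 31 61.5 [217.  18.  10.]
-96 31 61.6 [217.  19.  11.]
-94 28 62.0 [217.5  19.5  10.5]
-92 27 61.6 [218.  20.  11.]
-90 35 62.0 [217.  19.  12.]
-88 27 62.3 [217.  20.  11.]
-86 29 62.6 [218.  19.  11.]
-84 36 61.7 [218.  20.  11.]
-82 27 62.2 [219.  21.  13.]
-80 34 63.1 [218.   20.5  13. ]
-78 36 62.7 [219.5  20.5  12.5]
-76 29 62.5 [220.  22.  16.]
-74 32 62.7 [220.5  22.   14.5]
-72 37 62.6 [221.  23.  14.]
-70 29 62.7 [221.  23.  15.]
-68 42 63.2 [223.   24.5  16. ]
-66 30 63.1 [218.   24.5  16. ]
-64 39 62.8 [179.  72.  68.]
-62 15 70.0 [125. 127. 128.]
-60 43 71.6 [182. 184. 186.]
-58 32 72.3 [185.  186.  189.5]
-56 45 72.1 [184. 186. 188.]
-54 29 72.1 [189. 189. 193.]
-52 45 73.1 [189. 189. 193.]
```

View pics/l_c.png

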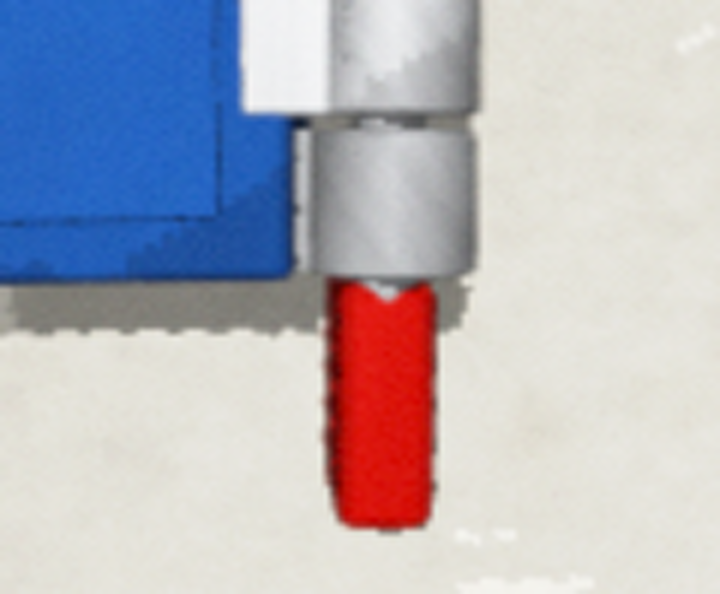

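```bash
python3 - <<'E'
from pin import *; from case import *
im=dict(np.load("pics/l_wrist.npz"));C2=np.array([.58225,-.18115]);c,s=np.cos(CY),np.sin(CY)
f=im["frame"].astype(int)
for u in (278,281,284,287,290):
    col=f[130:200,u,0]-f[130:200,u,1]
    on=np.nonzero(col>90)[0]+130
    out=[]
    for v in (on.min()-.5,on.max()+.5):
        p=(rayplane(im,[[u,v]],.062)[0,:2]-C2)*1000;out.append((round(v,1),(-s*p[0]+c*p[1]).round(1)))
    print(u,out)
# tip: does it protrude at far end? pin should reach y=+70
W=cloud(im,True);d=(W[...,:2]-C2)*1000
for n in ("scene","top"):
    i2=cams.get_image(n)
    for t in ["cup","blue_tape","pointer","tin"]:
        r=trace(t,n);print(n,t,r and r[0]["at"])
    i=i2["frame"]
    cv2.imwrite(f"pics/m_{n}.png",i[:,:,::-1])
E
```

```text
278 [(np.float64(141.5), np.float64(-62.5)), (np.float64(186.5), np.float64(-100.5))]
281 [(np.float64(143.5), np.float64(-64.2)), (np.float64(187.5), np.float64(-101.4))]
284 [(np.float64(145.5), np.float64(-65.8)), (np.float64(187.5), np.float64(-101.4))]
287 [(np.float64(143.5), np.float64(-64.2)), (np.float64(187.5), np.float64(-101.4))]
290 [(np.float64(142.5), np.float64(-63.3)), (np.float64(186.5), np.float64(-100.5))]
scene cup [235.2, 169.4]
scene blue_tape [388.3, 234.6]
scene pointer [170.5, 186.8]
scene tin [198.7, 167.4]
top cup [189.6, 191.0]
top blue_tape [368.0, 164.2]
top pointer [145.6, 234.8]
top tin [143.9, 195.7]
```

View pics/m_top.png

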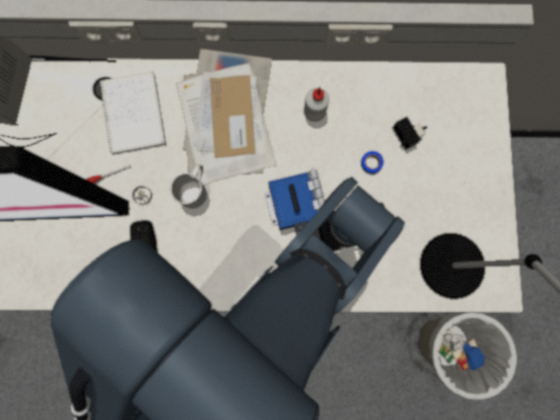

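```bash
python3 - <<'E'
from h import *
print(telemetry.current_time_s(),np.round(telemetry.current_ft_force(),2));workorder.hand_in()
E
```

```text
31.5667 [ 0.35  0.52 -0.22]
the job is handed in; nothing more can be done
```

The lid is back on the case, the hinge pin is pushed home through the knuckles, and both have been let go. I handed the job in at 31.6 s.

- **Lid:** I picked it up by the handle and lowered it onto the case with no contact-force stop. After release the plate top measured 66.2 mm, where 66 mm is nominal. It was level, with its centre within about 0.6 mm of the case's and the knuckles interleaved.
- **Pin:** I slid it in from the end nearest the robot. The force stop tripped where the shoulder was expected: the gripper was at −82.3 mm along the hinge, against −82 mm nominal. After release the grip's far end measured about −101.4 mm, against −102 mm nominal, so it is against the end knuckle within measuring error.
- **Roll after release:** The grip rolled to hang below the hinge axis, which you said is harmless.
- **Bystanders:** Their network-reported positions differ from the first pictures by a few pixels, up to about 10 in the top view, where the arm was partly in the way. In that last top view the tape, mug and tin looked to be in the same places. The arm partly covered the mouse, which the robot never touched.
- **Not checked:** I did not look directly at the pin's tip coming out of the far knuckle. Because the pin is rigid, I took that from where the grip ended up.

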